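Index the splash cover to the open sample cup

ROBOT

A 7-joint arm with a two-finger parallel gripper is mounted at the origin on the work surface; the furniture and walls round the work are solid. World frame = base frame: x ahead of the robot, y to its left, z up, the work surface at z = 0. Lengths are in m, angles in rad, forces in N, time in s.
With the tool pointing down it reaches from about 0.4 to 0.9 m from the base axis. Payload 5.6 kg.
Tool frame: the origin (TCP) lies on the centre line of the jaws, within the pads' length; the fingertips stand 22 mm ahead of it and the grasp point (between the pads) lies 3 mm ahead of it; z points along the fingers, y is the line along which they close (so a half turn about z gives the same grasp; the last joint's range is limited). The gripper opens to 92 mm and grips with 3 to 60 N. Pads are 20 mm wide; open, the fingers measure 128 mm over their backs; the gripper's body (75 mm by 189 mm) begins 69 mm behind the grasp point.
Start: joints at [-1.327, 0.468, -0.012, 1.603, 0.006, 1.071, -0.056], TCP at [0.184, 0.623, 0.237] pointing down, gripper open.
Joint ranges: [-2.53, 2.53], [-0.31, 2.02], [-1.57, 1.55], [0.28, 2.44], [-1.29, 4.43], [0.15, 1.84], [-2.92, 2.92]. Speed limits (rad/s): [2.57, 2.57, 3.14, 3.14, 3.14, 3.14, 3.14].

INTERFACE

Orientations are given as a unit quaternion [x, y, z, w].
In Python, from cell import bot, capture, spotter gives the robot as it stands. The module is installed in compiled form; this text tells all that it offers.
- The arm moves only by the tool send_rows, never from a script. Its argument "motion" is one flat list of numbers, 7 for each row, row after row: the shift along the tool's x, y, z in units of 75 cm (1.0 is 75 cm), then the turn, a rotation vector about the tool's x, y, z in units of 180 degrees (1.0 is 180 degrees), then the gripper command: -1 is shut, 1 is fully open, values between are in proportion. A call has 1 to 10 rows; each row is the pose to reach, as a shift and turn from the pose commanded when the call began, along the tool's axes at that moment, turning the shorter way round; what a row does not reach only later rows make up. A row lasts 1/8 s, in which the tool goes at most 62.5 mm and 10.7 degrees, less where a joint would pass 70% of its speed; a pose out of reach is approached as far as the arm can. A call with a number of a shift or a turn outside -1 to 1 is refused whole. A call with a gripper value outside its range is refused whole. The fingers move at their own pace and stop on an object; "squeeze" is the grip in N (left out, the last holds). Time passes only in rows, so rows that repeat a pose let the fingers close. It gives the time, the measured TCP pose, the force, the opening and the grip force at its end, in the units of the state.
- bot.sense(): the state, without advancing time (a new reading comes with each control period).
- capture(name): name is "scene" or "top" or "wrist"; returns a dict with "pixels" (400x640x3 uint8, red, green, blue), "vfov" (degrees; the focal length in pixels is half the picture's height over the tangent of half this angle, whatever the lens; pixels are square), "cx", "cy" (the principal point, pixels), "R" (3x3) and "t" (3): a world point X has camera coordinates R X + t. Camera axes: x right, y down, z forward; pixel columns grow to the right and rows downward; lengths in m; the calibration is good to about 2 mm. A picture is of the moment at which its call begins. There is no depth.
- bot.job_done(): hands the job in; it is judged then, once.
Trained networks look in a picture, given as the dict that the camera call returned (one of the last four; its "shot" number tells which), for a name from the list of things; names that differ only in an ending like _2 or _b are one class to them, and where a whole thing is asked for, a point or a joint stands for the part that bears it (a point fixed in the world has none). Each returns a list of dicts, best first, with "score" (0 to 1); they miss things now and then, are a little off and sometimes report something else, mostly with a low value. They report only what shows in the picture. A call takes as long as a camera call. They do not tell look-alikes from the thing itself.
- spotter.outline_of(target, picture): "pixels" (400x640 bool, what is visible of it) and "rect" ([centre column, centre row, width, height] in pixels, round what is visible of it).
- spotter.spot_point(target, picture): "xy" ([column, row] in pixels: a listed point, or the origin of a listed thing).
The state is a dict: "t": time; "joints": joint angles; "dq": joint speeds; "joint_efforts": joint torques, N m; "tool_pos": TCP position; "tcp_rot": TCP orientation; "force": force on the tool from outside, world axes, zero at the start; "wrist_torque": the same for the moment, N m; "grip_width": opening from 0.0 (shut) to 1.0 (fully open); "grasp_force": force on a finger pad.
Only numpy, scipy, OpenCV 4.12 (cv2) and the standard library are available. Lean on these libraries where they do the work, as an engineer would, in place of code of your own. Each camera call takes 0.05 s, during which the arm holds its last target. There are 200 camera calls.

TASK

Bring the swing arm's round cover over the open sample cup, the one of the three that has no lid. Hook a fingertip under the pull ring from inside it, lift the spring index pin clear of its hole, swing the arm one hole in the direction that takes the cover to the open cup, and let the pin drop fully home in that hole, then let go of the ring and draw back. Do not pinch the ring or swing on to a second hole, use no great force on it, and leave the cups, the bottle and the beaker standing where they are.

Things in the scene. Friction and masses are not known exactly. Their poses are not given: they have to be found in the camera images.
- index_stand: fixed grey stand, base plate 10 mm thick, about 235 x 300 mm. Origin: on the counter under the vertical pivot; -x runs from the pivot along the arm's ring limb at the start (towards the robot), +y along its cover limb. Its sector plate (top 84 mm) has five holes 24 degrees apart, 115 mm from the pivot; the pin starts in the middle one. Three cup places lie 175 mm from the pivot, at the same pitch
- swing_arm (a joint): angle of the steel L-shaped arm (plate 88 to 96 mm high) about the pivot, rad, counter-clockwise from above. 0 at the start (middle hole); next holes at +0.419 and -0.419, outer ones at +0.838 and -0.838; 0.015 play in a hole. Positive moves the ring towards the stand's -y and the cover towards its -x. Pin out, it turns with light friction and stays where it is left
- pivot (a point): point on the arm's pivot axis, 96 mm above the counter; a 20 mm screw head stands 10 mm above it
- index_pin (a joint): lift of the spring index pin, m: 0 = fully home, 0.020 = upper stop. The rounded tip leaves the hole at about 0.0115; let go between holes it rests on the sector, over a hole it drops in by itself. Spring: 3 N down at the bottom, 4.5 N at the top. The 9 mm pin slides vertically in a 21 mm bush (top 118 mm high) on the arm, 115 mm from the pivot; ring neck above it to 130 mm
- ring (a point): centre of the steel pull ring (52 mm inside, 6 mm bar), rigid on the pin; 146.5 mm high with the pin home, 91 mm from the pivot. Its plane rises 35 degrees from level: lowest point on the pin axis, highest (165 mm) towards the pivot; a finger pointing down but tilted 35 degrees, tip towards the pivot, passes squarely through. Frame: x horizontal from the pin towards the pivot, turning with the arm; z up
- cover (a point): centre of the underside of the round white cover, 74 mm diameter, 83 mm above the counter, at the end of the other limb, 175 mm from the pivot
- open_cup: open sample cup without lid, 59 mm diameter, 60 mm high, loose; stands in one of the two outer places. Origin: centre of its underside, 10 mm above the counter
- middle_cup: sample cup with a blue screw lid, 61 mm diameter, 63 mm high, loose, in the middle place under the cover at the start. Origin: centre of its underside
- lidded_cup: a second sample cup with a blue screw lid, same size, loose, in the other outer place. Origin: centre of its underside
- reagent_bottle: white plastic bottle with a white cap, 58 mm diameter, 126 mm high, standing loose at the front left. Origin: centre of its underside
- beaker: glass beaker, 72 mm diameter, 105 mm high, standing loose at the front right. Origin: centre of its underside
There are look-alikes about, which are no part of the job. What is shaped like the open_cup but red is not meant.

How it is judged:
On the way, in this order (a step that is already met when the one before it is completed fails the run):
1. the pin is lifted clear of the middle hole with the finger in the ring (value of joint index_pin above 0.011 m and value of joint swing_arm between -0.2 and 0.2 rad and contact force between the fingers and index_pin above 0.5 N), for 0.05 s.
2. the cover is over the open cup and the pin is home in that hole (horizontal distance between cover and open_cup below 0.014 m and value of joint index_pin below 0.003 m), for 0.2 s.
At the end, for the whole second after the job is handed in: the cover's centre is within 14 mm, seen from above, of the open cup's, the index pin is home to within 3 mm, the arm is at rest, and the three cups stand upright within 12 mm of where they were (all of step 2 and velocity of joint swing_arm between -0.02 and 0.02 rad/s and distance of each of open_cup, middle_cup, lidded_cup from where it was at the start of the episode below 0.012 m and angle between each of open_cup, middle_cup, lidded_cup's own z axis and vertical below 0.1 rad); the robot touches nothing.
It fails at once if the arm is swung on to a second hole (more than 0.75 rad from the start) (value of joint swing_arm above 0.75 rad or value of joint swing_arm below -0.75 rad).
It fails at once if the ring or pin is pinched or wrenched (more than 40 N from the fingers) (contact force between the fingers and index_pin above 40 N).
It fails at once if a cup is lifted, tipped or shoved more than 20 mm (distance of any of open_cup, middle_cup, lidded_cup from where it was at the start of the episode above 0.02 m or angle between any of open_cup, middle_cup, lidded_cup's own z axis and vertical above 0.3 rad).
It fails at once if the bottle or the beaker is moved more than 20 mm or tipped (distance of any of reagent_bottle, beaker from where it was at the start of the episode above 0.02 m or angle between any of reagent_bottle, beaker's own z axis and vertical above 0.3 rad).
It also fails if it takes over 48 s, if anything falls off the work surface, if the arm or the gripper's body presses on something with over 40 N, if the wrist force passes 120 N, or if a joint passes its speed limit or range.

## Working session

There is one attempt and no reset: what is moved stays moved. The work goes in short steps, Python scripts to look and compute and a tool call to move; the robot and the scene stay as the last step left them, time stands still between calls to the robot, and variables do not carry over. Pictures are saved under pics/ and viewed, at most 10 in all, crops included, and the job is handed in when it is done.

Besides the shell and the picture viewer there is one more tool, called after ">>>" as name(argument=value, ...) on one line, values as JSON. send_rows: Moves the arm, as the interface text tells. Its arguments: {"type":"object","properties":{"motion":{"type":"array"},"squeeze":{"type":"number"}},"required":["motion"]}

```bash
mkdir -p pics; cat > h.py <<'E'
import numpy as np, cv2
from cell import bot, capture, spotter
from scipy.spatial.transform import Rotation as Ro
def ray(p,xy):
    f=200/np.tan(np.radians(p["vfov"])/2)
    R=np.array(p["R"]);t=np.array(p["t"])
    d=R.T@np.array([(xy[0]-p["cx"])/f,(xy[1]-p["cy"])/f,1]); return -R.T@t,d
def atz(p,xy,z):
    c,d=ray(p,xy); return c+d*(z-c[2])/d[2]
def proj(p,X):
    f=200/np.tan(np.radians(p["vfov"])/2)
    c=np.array(p["R"])@np.array(X)+np.array(p["t"]); return [p["cx"]+f*c[0]/c[2],p["cy"]+f*c[1]/c[2]]
E
python3 - <<'E'
from h import *
np.set_printoptions(precision=4,suppress=True)
Z=dict(pivot=.096,ring=.1465,cover=.083,open_cup=.01,middle_cup=.01,lidded_cup=.01,index_stand=0,reagent_bottle=0,beaker=0)
s=bot.sense();print(s["tool_pos"],s["tcp_rot"],s["force"])
for n in ["scene","top"]:
    p=capture(n);cv2.imwrite(f"pics/{n}1.png",p["pixels"][:,:,::-1])
    print(n,"cam at",-np.array(p["R"]).T@p["t"],p["vfov"])
    for k,z in Z.items():
        for r in spotter.spot_point(k,p)[:3]: print(k,np.round(r["xy"],1),round(r["score"],2),atz(p,r["xy"],z))
E
```

```text
[0.1838 0.6229 0.2356] [ 0.1429  0.9897 -0.0009 -0.0001] [-0.1686 -0.6213  0.3457]
scene cam at [0.3344 0.562  0.8375] 52.219346892183545
pivot [327.  188.2] 0.84 [ 0.6304 -0.0666  0.096 ]
ring [357.9 193.4] 0.56 [ 0.5394 -0.0402  0.1465]
cover [278.  237.9] 0.85 [0.6686 0.1111 0.083 ]
open_cup [264.1 236.8] 0.94 [0.7339 0.0797 0.01  ]
open_cup [277.6 181.1] 0.76 [ 0.8018 -0.1031  0.01  ]
middle_cup [284.4 253.9] 0.77 [0.663 0.102 0.01 ]
lidded_cup [305.2 265.2] 0.79 [0.6029 0.1082 0.01  ]
index_stand [325.6 218.8] 0.88 [ 0.6242 -0.047   0.    ]
reagent_bottle [353.1 350.9] 0.89 [0.4217 0.242  0.    ]
beaker [441.5 199.3] 0.87 [ 0.3678 -0.2485  0.    ]
top cam at [ 0.521  -0.0077  1.0913] 49.97003054716508
pivot [345.3 185.7] 0.87 [ 0.6274 -0.0709  0.096 ]
ring [330.7 223.4] 0.45 [ 0.5389 -0.0349  0.1465]
cover [270.  165.8] 0.64 [0.677  0.1061 0.083 ]
open_cup [361.6 117.8] 0.71 [ 0.8107 -0.1194  0.01  ]
open_cup [282.8 147. ] 0.7 [0.7363 0.0819 0.01  ]
lidded_cup [270.7 199.6] 0.62 [0.6022 0.1124 0.01  ]
index_stand [338.7 189.7] 0.58 [ 0.6275 -0.0601  0.    ]
reagent_bottle [221.7 271.8] 0.78 [0.4206 0.2368 0.    ]
beaker [419.2 291.1] 0.85 [ 0.3705 -0.2608  0.    ]
```

View pics/scene1.png

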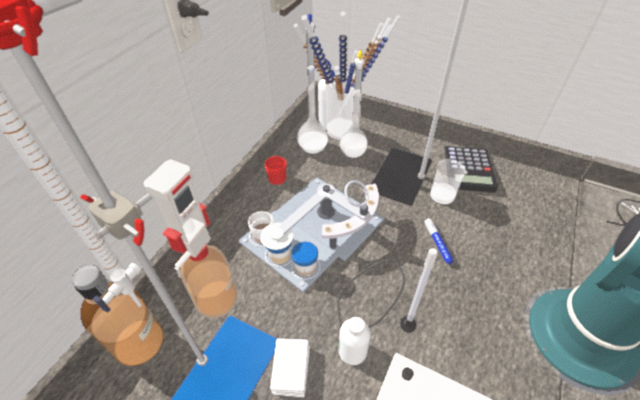

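View pics/top1.png

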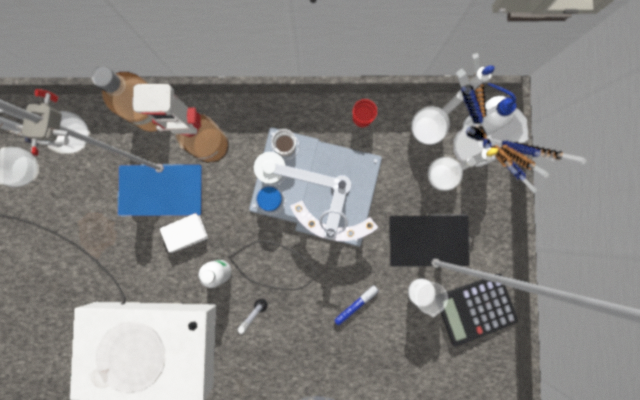

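The scene view shows the L-arm: pivot (327,188), ring (358,193), and cover (278,238) over the middle cup. The open brown cup is at (262,225) and the lidded blue cup at (305,262). The red look-alike is at (276,170). In the top view the open cup is at (285,143), so the arm must swing clockwise, which is negative. There is a vertical rod beside the black plate, at about (435,262).

```bash
cat > fit.py <<'E'
from h import *
from scipy.optimize import least_squares
def P(px,py,yaw,a=0):
    c=lambda r,ang,z:[px+r*np.cos(yaw+ang),py+r*np.sin(yaw+ang),z]
    return dict(pivot=[px,py,.096],ring=c(.091,np.pi+a,.1465),cover=c(.175,np.pi/2+a,.083),
      open_cup=c(.175,np.pi/2-.419,.01),lidded_cup=c(.175,np.pi/2+.419,.01),middle_cup=c(.175,np.pi/2,.01))
def fit(obs,a=0):  # obs: list of (pic,name,xy)
    f=lambda v:np.ravel([np.subtract(proj(p,P(*v,a)[n]),xy) for p,n,xy in obs])
    r=least_squares(f,[.629,-.069,-.24],loss="soft_l1",f_scale=2); return r.x,f(r.x).reshape(-1,2)
E
python3 - <<'E'
from fit import *
np.set_printoptions(precision=4,suppress=True)
obs=[]
for n in ["scene","top"]:
    p=capture(n)
    for k in ["pivot","ring","cover","lidded_cup","middle_cup","open_cup"]:
        rs=spotter.spot_point(k,p)
        if k=="open_cup": rs=[r for r in rs if np.linalg.norm(atz(p,r["xy"],.01)[:2]-[.735,.08])<.04]
        if rs and rs[0]["score"]>.4: obs.append((p,k,rs[0]["xy"]))
    if n=="top":
        print("rod base",atz(p,[436,263],0), "blue rod",atz(p,[160,168],0),"origin px",proj(p,[0,0,0]))
for sub in (["scene","top"]),:
    v,r=fit(obs); print(v); 
    for o,e in zip(obs,r): print(o[1],e)
for n in ("scene","top"):
    pp=obs[0][0] if n=="scene" else obs[-1][0]
    print(n,fit([o for o in obs if o[0] is pp])[0])
s=bot.sense(); print({k:np.array(x) for k,x in P(*v).items()}, s["grip_width"])
E
```

```text
rod base [ 0.4406 -0.3045  0.    ] blue rod [0.6854 0.3975 0.    ] origin px [np.float64(316.13943115778), np.float64(443.2698422053976)]
[ 0.6282 -0.0625 -0.2633]
pivot [-1.0283  2.2654]
ring [ 0.804  -1.2265]
cover [-0.5129 -2.5683]
lidded_cup [-0.83    0.4954]
middle_cup [-2.298  -1.9369]
open_cup [3.6715 2.1854]
pivot [-2.3178 -0.2989]
ring [ 1.4621 -0.3647]
cover [-0.2544 -0.5503]
lidded_cup [-0.9159  1.946 ]
open_cup [1.8606 1.9142]
scene [ 0.6284 -0.062  -0.2513]
top [ 0.6282 -0.0625 -0.275 ]
{'pivot': array([ 0.6282, -0.0625,  0.096 ]), 'ring': array([ 0.5403, -0.0388,  0.1465]), 'cover': array([0.6737, 0.1065, 0.083 ]), 'open_cup': array([0.7385, 0.0733, 0.01  ]), 'lidded_cup': array([0.601 , 0.1104, 0.01  ]), 'middle_cup': array([0.6737, 0.1065, 0.01  ])} 1.001321297140304
```

```bash
cat >> h.py <<'E'
def pose(tip,tau,psi):
    """TCP pos + R for a fingertip point, tilt tau (deg from down), heading psi (rad)"""
    t=np.radians(tau);c,s=np.cos(psi),np.sin(psi)
    z=np.array([np.sin(t)*c,np.sin(t)*s,-np.cos(t)]); x=np.array([-np.cos(t)*c,-np.cos(t)*s,-np.sin(t)])
    return np.array(tip)-.022*z, np.column_stack([x,np.cross(z,x),z])
def row(T,base=None):
    if base is None:
        s=bot.sense(); base=(np.array(s["tool_pos"]),Ro.from_quat(s["tcp_rot"]).as_matrix())
    d=base[1].T@(T[0]-base[0])/.75; w=Ro.from_matrix(base[1].T@T[1]).as_rotvec()/np.pi
    print(np.round(np.r_[d,w],4).tolist(), "steps",round(np.linalg.norm(d)*.75/.0625,1),round(np.linalg.norm(w)*180/10.7,1))
E
python3 - <<'E'
from h import *
psi=-.263; ring=np.array([.5403,-.0388,.1465])
for tau,back in((0,0),(35,.07)):
    z=pose([0,0,0],tau,psi)[1][:,2]
    T=pose(ring-back*z,tau,psi) if back else (np.array([.2,.6,.38]),pose([0,0,0],0,psi)[1])
    print(T[0]); row(T)
E
```

```text
[0.2  0.6  0.38]
[-0.0294, -0.0239, -0.1912, 0.0, 0.0, -0.0076] steps 2.3 0.1
[ 0.48934546 -0.02508118  0.22186199]
[-0.6352, -0.7141, 0.0197, -0.0023, -0.1944, -0.0074] steps 11.5 3.3
```

>>> send_rows(motion=[0,0,-0.19,0,0,0,-1,0,0,-0.19,0,0,0,-1,-0.635,-0.714,-0.15,0,-0.194,-0.007,-1,-0.635,-0.714,-0.15,0,-0.194,-0.007,-1,-0.635,-0.714,-0.15,0,-0.194,-0.007,-1,-0.635,-0.714,-0.15,0,-0.194,-0.007,-1,-0.635,-0.714,-0.15,0,-0.194,-0.007,-1,-0.635,-0.714,-0.15,0,-0.194,-0.007,-1,-0.635,-0.714,-0.15,0,-0.194,-0.007,-1,-0.635,-0.714,-0.15,0,-0.194,-0.007,-1], squeeze=5)

```text
t: 2.95
tool_pos: [0.3975, 0.1693, 0.3531]
tcp_rot: [0.126, 0.946, -0.042, 0.297]
force: [1.6, -1.1, 1.2]
grip_width: 0.003
grasp_force: 0.0
```

```bash
python3 - <<'E'
from h import *
psi=-.263; ring=np.array([.5403,-.0388,.1465])
s=bot.sense();print(s["t"],s["tool_pos"],s["grip_width"],s["joints"])
z=pose([0,0,0],35,psi)[1][:,2]
T=pose(ring-.07*z,35,psi);print(T[0]); row(T)
E
```

```text
2.95 [0.39746616 0.16932274 0.35308741] 0.0034692459813531673 [-1.24087161 -0.25403719  0.31263842  2.26151138  0.77361177  1.02606977
 -0.00619882]
[ 0.48934546 -0.02508118  0.22186199]
[-0.0519, -0.217, 0.251, -0.0019, -0.0004, 0.0002] steps 4.0 0.0
```

>>> send_rows(motion=[-0.052,-0.217,0.251,-0.002,0,0,-1,-0.052,-0.217,0.251,-0.002,0,0,-1,-0.052,-0.217,0.251,-0.002,0,0,-1,-0.052,-0.217,0.251,-0.002,0,0,-1,-0.052,-0.217,0.251,-0.002,0,0,-1,-0.052,-0.217,0.251,-0.002,0,0,-1])

```text
t: 3.7
tool_pos: [0.4884, -0.0252, 0.2214]
tcp_rot: [0.126, 0.946, -0.041, 0.297]
force: [-0.0, -0.0, 0.8]
grip_width: 0.005
grasp_force: 0.0
```

```bash
python3 - <<'E'
from fit import *
np.set_printoptions(precision=4,suppress=True)
s=bot.sense();print(s["t"],s["tool_pos"],s["joints"],s["force"])
p=capture("wrist");im=p["pixels"][:,:,::-1].copy()
q=P(.6282,-.0625,-.2633)
for k in ("pivot","ring"):
    for r in spotter.spot_point(k,p)[:2]: print(k,r["xy"],r["score"],"exp",proj(p,q[k]),atz(p,r["xy"],q[k][2]))
# ring circle predicted
psi=-.2633;u=np.array([np.cos(psi)*np.cos(.611),np.sin(psi)*np.cos(.611),np.sin(.611)]);v=np.array([-np.sin(psi),np.cos(psi),0])
for a in np.linspace(0,2*np.pi,40):
    x=proj(p,np.array(q["ring"])+.026*(np.cos(a)*u+np.sin(a)*v)); cv2.circle(im,tuple(int(round(i)) for i in x),1,(0,0,255),-1)
cv2.imwrite("pics/w1.png",im)
E
```

```text
3.7 [ 0.4884 -0.0252  0.2214] [-0.7241 -0.0274  0.5579  2.4364  1.0159  0.3029  0.223 ] [-0.0221 -0.042   0.8052]
pivot [324.4, 223.6] 0.82 exp [np.float64(321.86436818302064), np.float64(222.81196355881718)] [ 0.6306 -0.06    0.096 ]
```

View pics/w1.png

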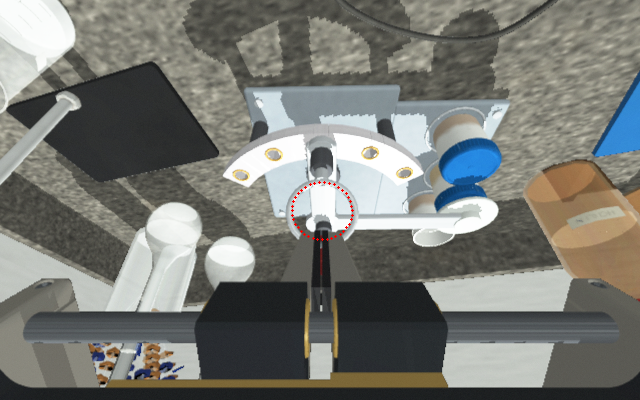

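The wrist view shows the ring around (322,210), matching the predicted circle, with the closed fingertips (321,250) lined up. I'll insert along tool z.

>>> send_rows(motion=[0,0,0.03,0,0,0,-1,0,0,0.05,0,0,0,-1,0,0,0.07,0,0,0,-1,0,0,0.085,0,0,0,-1,0,0,0.1,0,0,0,-1,0,0,0.11,0,0,0,-1,0,0,0.12,0,0,0,-1,0,0,0.12,0,0,0,-1])

```text
t: 4.85
tool_pos: [0.5389, -0.0355, 0.1487]
tcp_rot: [0.124, 0.946, -0.039, 0.298]
force: [-0.6, 0.2, -0.5]
grip_width: 0.004
grasp_force: 0.0
```

```bash
python3 - <<'E'
from fit import *
np.set_printoptions(precision=4,suppress=True)
s=bot.sense();print(s["t"],s["tool_pos"],s["joints"],s["force"])
R=Ro.from_quat(s["tcp_rot"]).as_matrix();print("tip",s["tool_pos"]+.022*R[:,2])
ps=[]
for n in("wrist","scene"):
    p=capture(n);im=np.ascontiguousarray(p["pixels"][:,:,::-1])
    c=np.array(proj(p,[.5403,-.0388,.1465])).astype(int);h=(80,64) if n=="scene" else (160,128)
    x0=max(0,c[0]-h[0]);y0=max(0,c[1]-h[1]); ps.append(cv2.resize(im[y0:y0+2*h[1],x0:x0+2*h[0]],(400,320),interpolation=cv2.INTER_CUBIC))
cv2.imwrite("pics/i1.png",np.hstack(ps))
E
```

```text
4.85 [ 0.5389 -0.0355  0.1487] [-0.3175  0.2519  0.2234  2.3769  1.9025  0.1675 -0.6662] [-0.646   0.249  -0.4943]
tip [ 0.5511 -0.0388  0.1307]
```

View pics/i1.png

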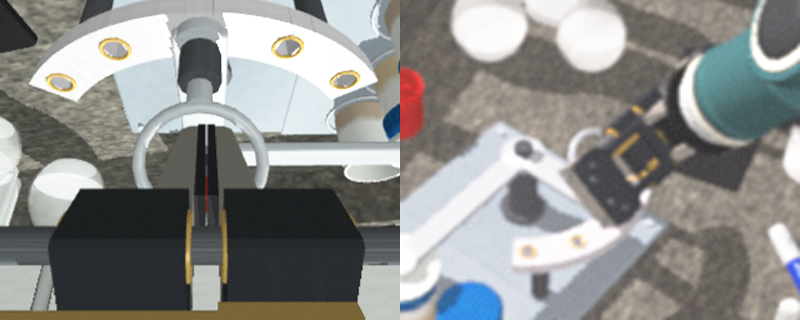

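>>> send_rows(motion=[-0.006,0,0.006,0,0,0,-1,-0.01,0,0.013,0,0,0,-1,-0.013,0,0.013,0,0,0,-1,-0.013,0,0.013,0,0,0,-1])

```text
t: 5.45
tool_pos: [0.5516, -0.0407, 0.1457]
tcp_rot: [0.125, 0.946, -0.04, 0.297]
force: [-0.8, -0.9, 0.1]
grip_width: 0.006
grasp_force: 0.0
```

>>> send_rows(motion=[-0.003,0,0,0,0,0,-1,-0.003,0,0,0,0,0,-1])

```text
t: 5.7
tool_pos: [0.5534, -0.041, 0.1472]
tcp_rot: [0.125, 0.946, -0.04, 0.298]
force: [0.3, -0.5, -1.1]
grip_width: 0.004
grasp_force: 0.0
```

>>> send_rows(motion=[-0.003,0,0,0,0,0,-1,-0.003,0,0,0,0,0,-1])

```text
t: 5.95
tool_pos: [0.5552, -0.0414, 0.1484]
tcp_rot: [0.125, 0.946, -0.04, 0.298]
force: [-0.2, -0.1, -0.2]
grip_width: 0.006
grasp_force: 0.0
```

>>> send_rows(motion=[-0.003,0,0,0,0,0,-1,-0.003,0,0,0,0,0,-1])

```text
t: 6.2
tool_pos: [0.5561, -0.0417, 0.149]
tcp_rot: [0.125, 0.946, -0.04, 0.297]
force: [-2.0, 0.6, -1.7]
grip_width: 0.005
grasp_force: 0.9
```

>>> send_rows(motion=[-0.003,0,0,0,0,0,-1,-0.003,0,0,0,0,0,-1])

```text
t: 6.45
tool_pos: [0.5571, -0.0417, 0.1496]
tcp_rot: [0.124, 0.946, -0.039, 0.296]
force: [-4.4, 1.4, -3.4]
grip_width: 0.006
grasp_force: 2.5
```

>>> send_rows(motion=[-0.003,0,0,0,0,0,-1,-0.003,0,0,0,0,0,-1])

```text
t: 6.7
tool_pos: [0.5575, -0.0416, 0.1498]
tcp_rot: [0.124, 0.947, -0.039, 0.295]
force: [-8.5, 3.8, -2.9]
grip_width: 0.003
grasp_force: 4.0
```

>>> send_rows(motion=[-0.0023,0,-0.0033,0,0,0,-1,-0.0046,0,-0.0066,0,0,0,-1,-0.0046,0,-0.0066,0,0,0,-1])

```text
t: 7.08
tool_pos: [0.5575, -0.0416, 0.1559]
tcp_rot: [0.124, 0.947, -0.039, 0.295]
force: [-8.8, 2.7, -3.9]
grip_width: 0.005
grasp_force: 4.1
```

>>> send_rows(motion=[-0.0023,0,-0.0033,0,0,0,-1,-0.0046,0,-0.0066,0,0,0,-1,-0.0046,0,-0.0066,0,0,0,-1])

```text
t: 7.45
tool_pos: [0.5575, -0.0416, 0.1619]
tcp_rot: [0.124, 0.947, -0.039, 0.295]
force: [-8.3, 2.3, -4.3]
grip_width: 0.004
grasp_force: 4.2
```

```bash
python3 - <<'E'
from fit import *
p=capture("wrist");im=np.ascontiguousarray(p["pixels"][:,:,::-1])
q=np.array(proj(p,[.5403,-.0388,.1465])).astype(int)
cv2.imwrite("pics/i2.png",cv2.resize(im[80:340,180:480],(600,520)))
for z in(.1465,.157,.163):print(proj(p,[.5403,-.0388,z]))
print([ (r["xy"],r["score"]) for r in spotter.spot_point("ring",p)])
E
```

```text
[np.float64(318.0277364538531), np.float64(221.17556213910862)]
[np.float64(317.8805508656535), np.float64(237.57887675992498)]
[np.float64(317.7906027382055), np.float64(247.6032782800154)]
[([447.9, 205.7], 0.2)]
```

View pics/i2.png

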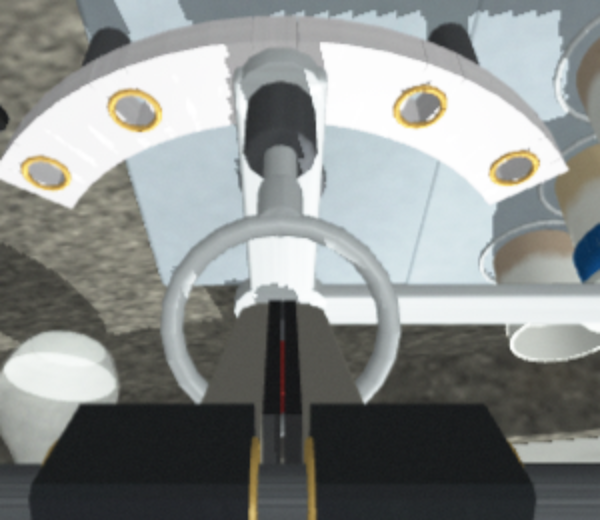

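The ring has risen with the finger under it, and the vertical force is steady at about 4 N. I'll lift a little more and then plan the swing.

>>> send_rows(motion=[-0.002,0,-0.0028,0,0,0,-1,-0.0038,0,-0.0055,0,0,0,-1,-0.0038,0,-0.0055,0,0,0,-1])

```text
t: 7.92
tool_pos: [0.5575, -0.0416, 0.1668]
tcp_rot: [0.124, 0.947, -0.039, 0.295]
force: [-7.3, 2.9, -4.9]
grip_width: 0.006
grasp_force: 4.2
```

```bash
cat >> h.py <<'E'
PIV=np.array([.6282,-.0625,0])
def swing(deg,up=0,T0=None):
    s=bot.sense(); T0=(np.array(s["tool_pos"]),Ro.from_quat(s["tcp_rot"]).as_matrix())
    Q=Ro.from_euler("z",deg,degrees=True).as_matrix()
    row((PIV+Q@(T0[0]-PIV)+[0,0,up],Q@T0[1]),T0)
E
python3 - <<'E'
from h import *
s=bot.sense();print(s["t"],s["joints"],s["force"])
for d in (-4,-8,-12,-16,-20,-24):swing(d)
E
```

```text
7.925 [-0.26314332  0.23557511  0.18697717  2.32058241  1.46068279  0.15737521
 -0.1964481 ] [-7.25014633  2.85313038 -4.86617456]
[-0.0004, 0.0068, 0.0002, 0.0126, 0.0, 0.0183] steps 0.1 0.4
[-0.0011, 0.0137, 0.0007, 0.0252, 0.0001, 0.0366] steps 0.2 0.7
[-0.0022, 0.0204, 0.0015, 0.0379, 0.0001, 0.0549] steps 0.2 1.1
[-0.0037, 0.027, 0.0025, 0.0505, 0.0001, 0.0732] steps 0.3 1.5
[-0.0056, 0.0335, 0.0038, 0.0631, 0.0002, 0.0914] steps 0.4 1.9
[-0.0079, 0.0398, 0.0054, 0.0757, 0.0002, 0.1097] steps 0.5 2.2
```

>>> send_rows(motion=[-0.0004,0.0068,0.0002,0.0126,0,0.0183,-1,-0.0011,0.0137,0.0007,0.0252,0,0.0366,-1,-0.0022,0.0204,0.0015,0.0379,0,0.0549,-1,-0.0022,0.0204,0.0015,0.0379,0,0.0549,-1])

```text
t: 8.43
tool_pos: [0.5637, -0.0261, 0.1666]
tcp_rot: [0.222, 0.929, -0.07, 0.289]
force: [-8.4, 4.5, -4.9]
grip_width: 0.006
grasp_force: 6.1
```

```bash
cat > ang.py <<'E'
from fit import *
def angs():
    for n in("wrist","scene","top"):
        p=capture(n)
        for r in spotter.spot_point("cover",p)[:1]:
            x=atz(p,r["xy"],.083)-PIV; print(n,"cover",round(r["score"],2),"rad",round(np.hypot(x[0],x[1]),3),"arm angle",round(np.arctan2(x[1],x[0])-np.pi/2+.263,3))
E
python3 - <<'E'
from ang import *
s=bot.sense();print(s["joints"],s["force"],s["tool_pos"]);angs()
for d in (-4,-8,-12,-14):swing(d)
E
```

```text
[-0.33675197  0.26945841  0.14214205  2.269132    1.24086286  0.34725159
 -0.24663291] [-8.38771744  4.52864973 -4.8940119 ] [ 0.56373437 -0.02610707  0.16658604]
wrist cover 0.7 rad 0.176 arm angle -0.221
scene cover 0.94 rad 0.179 arm angle -0.191
top cover 0.96 rad 0.183 arm angle -0.229
[-0.0004, 0.0069, 0.0003, 0.0126, 0.0, 0.0183] steps 0.1 0.4
[-0.0012, 0.0137, 0.0008, 0.0252, 0.0001, 0.0366] steps 0.2 0.7
[-0.0023, 0.0204, 0.0016, 0.0379, 0.0001, 0.0549] steps 0.2 1.1
[-0.0031, 0.0238, 0.0021, 0.0442, 0.0001, 0.064] steps 0.3 1.3
```

>>> send_rows(motion=[-0.0004,0.0069,0.0003,0.0126,0,0.0183,-1,-0.0012,0.0137,0.0008,0.0252,0,0.0366,-1,-0.0023,0.0204,0.0016,0.0379,0,0.0549,-1,-0.0023,0.0204,0.0016,0.0379,0,0.0549,-1])

```text
t: 9.22
tool_pos: [0.573, -0.0123, 0.1666]
tcp_rot: [0.318, 0.9, -0.099, 0.28]
force: [-8.7, 6.9, -5.5]
grip_width: 0.006
grasp_force: 6.7
```

```bash
python3 - <<'E'
from ang import *
s=bot.sense();print(s["joints"],s["force"],s["tool_pos"]);angs()
swing(0,-.008);swing(0,-.017)
E
```

```text
[-0.39141257  0.32094514  0.11290133  2.18795561  1.07406717  0.5191874
 -0.32577162] [-8.73257371  6.92040063 -5.4554673 ] [ 0.57301135 -0.01225721  0.16663525]
wrist cover 0.71 rad 0.172 arm angle -0.428
scene cover 0.68 rad 0.181 arm angle -0.391
top cover 0.77 rad 0.177 arm angle -0.425
[0.0061, -0.0, 0.0088, 0.0, 0.0, 0.0] steps 0.1 0.0
[0.0129, -0.0, 0.0187, 0.0, 0.0, 0.0] steps 0.3 0.0
```

>>> send_rows(motion=[0.003,0,0.0044,0,0,0,-1,0.0061,0,0.0088,0,0,0,-1,0.0061,0,0.0088,0,0,0,-1])

```text
t: 9.9
tool_pos: [0.5724, -0.013, 0.1585]
tcp_rot: [0.318, 0.9, -0.099, 0.28]
force: [-10.0, 7.6, -4.7]
grip_width: 0.006
grasp_force: 6.7
```

```bash
python3 - <<'E'
from ang import *
s=bot.sense();print(s["force"],s["tool_pos"]);angs()
E
```

```text
[-9.9876158   7.55007423 -4.65735351] [ 0.57243753 -0.01303577  0.15848635]
wrist cover 0.58 rad 0.178 arm angle -0.428
scene cover 0.63 rad 0.179 arm angle -0.409
```

>>> send_rows(motion=[0.003,0,0.0044,0,0,0,-1,0.0061,0,0.0088,0,0,0,-1,0.0068,0,0.0099,0,0,0,-1,0.0068,0,0.0099,0,0,0,-1])

```text
t: 10.7
tool_pos: [0.5724, -0.0132, 0.1497]
tcp_rot: [0.318, 0.9, -0.099, 0.28]
force: [-10.7, 6.7, -2.3]
grip_width: 0.001
grasp_force: 6.7
```

```bash
python3 - <<'E'
from ang import *
s=bot.sense();print(s["force"],s["tool_pos"]);angs()
p=capture("wrist");cv2.imwrite("pics/i3.png",cv2.resize(np.ascontiguousarray(p["pixels"][80:340,180:480,::-1]),(600,520)))
E
```

```text
[-10.66270998   6.68812544  -2.31685938] [ 0.57237867 -0.01323335  0.14971848]
wrist cover 0.78 rad 0.176 arm angle -0.408
scene cover 0.67 rad 0.178 arm angle -0.417
top cover 0.63 rad 0.182 arm angle -0.411
```

View pics/i3.png

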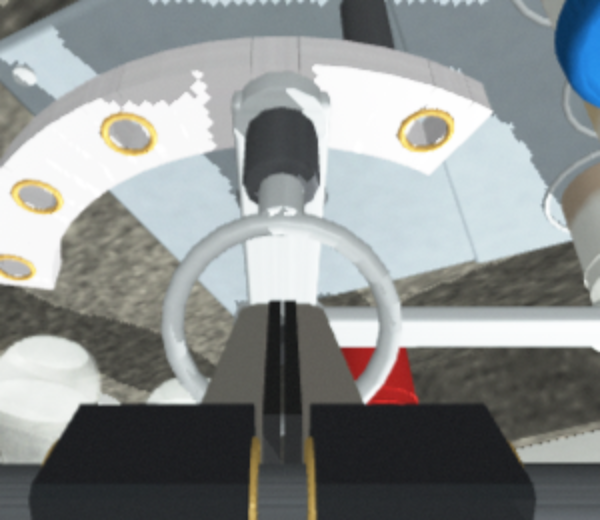

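The arm now sits one hole over, with three free holes on the left and one on the right, and the neck is short again. I'll back the finger off to the ring centre and withdraw along its axis.

>>> send_rows(motion=[0.006,0,0,0,0,0,-1,0.012,0,0,0,0,0,-1,0.018,0,0,0,0,0,-1,0.018,0,0,0,0,0,-1])

```text
t: 11.55
tool_pos: [0.5667, -0.0089, 0.1445]
tcp_rot: [0.319, 0.899, -0.1, 0.283]
force: [0.2, -0.2, -0.3]
grip_width: 0.004
grasp_force: 0.0
```

```bash
python3 - <<'E'
from ang import *
s=bot.sense();print(s["force"],s["tool_pos"]);angs()
p=capture("wrist");cv2.imwrite("pics/i4.png",cv2.resize(np.ascontiguousarray(p["pixels"][80:340,180:480,::-1]),(600,520)))
E
```

```text
[ 0.2128443  -0.20195416 -0.27812607] [ 0.56669651 -0.00893084  0.14450098]
wrist cover 0.59 rad 0.175 arm angle -0.43
scene cover 0.8 rad 0.179 arm angle -0.441
top cover 0.78 rad 0.179 arm angle -0.424
```

View pics/i4.png

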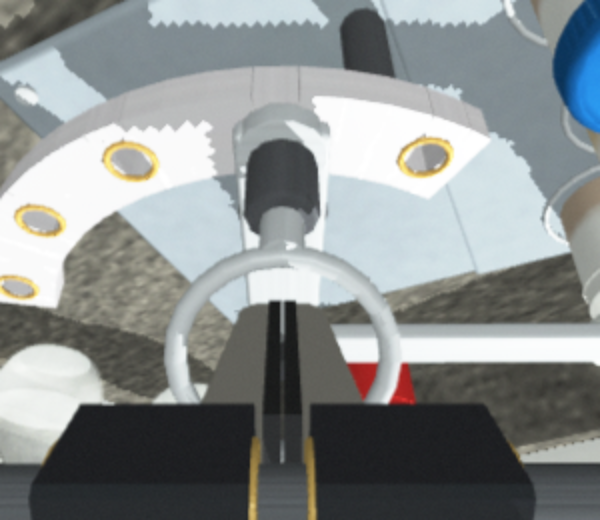

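>>> send_rows(motion=[0.006,0,0,0,0,0,-1,0.007,0,-0.015,0,0,0,-1,0.007,0,-0.04,0,0,0,-1,0.007,0,-0.08,0,0,0,-1,0.007,0,-0.13,0,0,0,-1,0.007,0,-0.15,0,0,0,-1,0.007,0,-0.15,0,0,0,-1])

```text
t: 12.78
tool_pos: [0.5134, 0.0348, 0.2345]
tcp_rot: [0.319, 0.899, -0.099, 0.284]
force: [0.0, 0.0, 0.4]
grip_width: 0.001
grasp_force: 0.0
```

```bash
python3 - <<'E'
from ang import *
s=bot.sense();print(s["t"],s["force"],s["tool_pos"]);angs()
p=capture("wrist");im=p["pixels"][:,:,::-1].copy()
psi=-.263-.419;u=np.array([np.cos(psi)*np.cos(.611),np.sin(psi)*np.cos(.611),np.sin(.611)]);v=np.array([-np.sin(psi),np.cos(psi),0])
q=P(.6282,-.0625,-.263,-.419)
for dz,col in((0,(0,0,255)),(.0115,(0,255,0))):
  for a in np.linspace(0,2*np.pi,60):
    x=proj(p,np.array(q["ring"])+[0,0,dz]+.029*(np.cos(a)*u+np.sin(a)*v)); im[int(round(x[1])),int(round(x[0]))]=col
c=[int(i) for i in proj(p,q["ring"])]
cv2.imwrite("pics/i5.png",cv2.resize(im[max(0,c[1]-100):c[1]+100,c[0]-130:c[0]+130],(780,600),interpolation=cv2.INTER_NEAREST))
p=capture("scene");cv2.imwrite("pics/s5.png",cv2.resize(np.ascontiguousarray(p["pixels"][150:300,220:420,::-1]),(800,600)))
for k in("open_cup","middle_cup","lidded_cup"):
  for r in spotter.spot_point(k,p)[:2]:print(k,r["xy"],r["score"])
E
```

```text
12.775 [0.022424   0.02757575 0.36611372] [0.51336851 0.03479348 0.23451886]
wrist cover 0.77 rad 0.172 arm angle -0.407
scene cover 0.64 rad 0.182 arm angle -0.437
top cover 0.98 rad 0.178 arm angle -0.411
open_cup [278.4, 176.8] 0.7
open_cup [262.2, 233.1] 0.5
middle_cup [282.7, 254.4] 0.7
lidded_cup [306.5, 265.2] 0.77
```

View pics/i5.png

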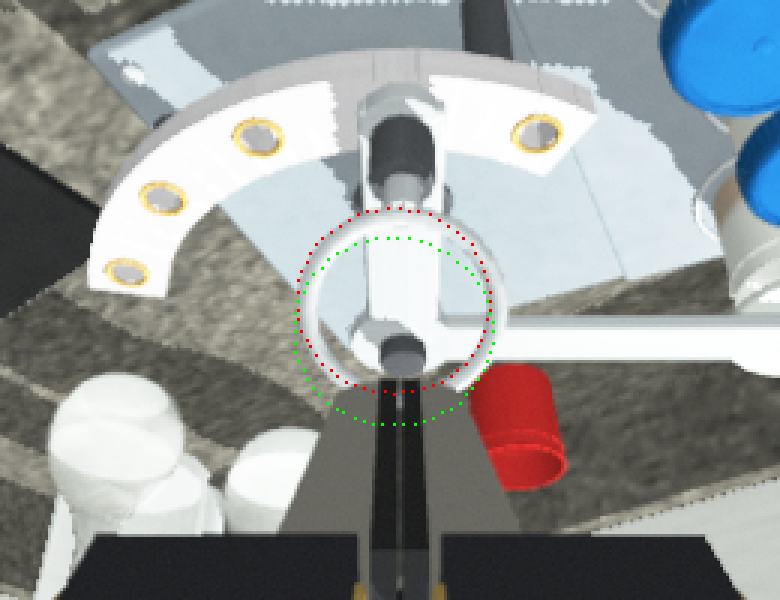

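View pics/s5.png

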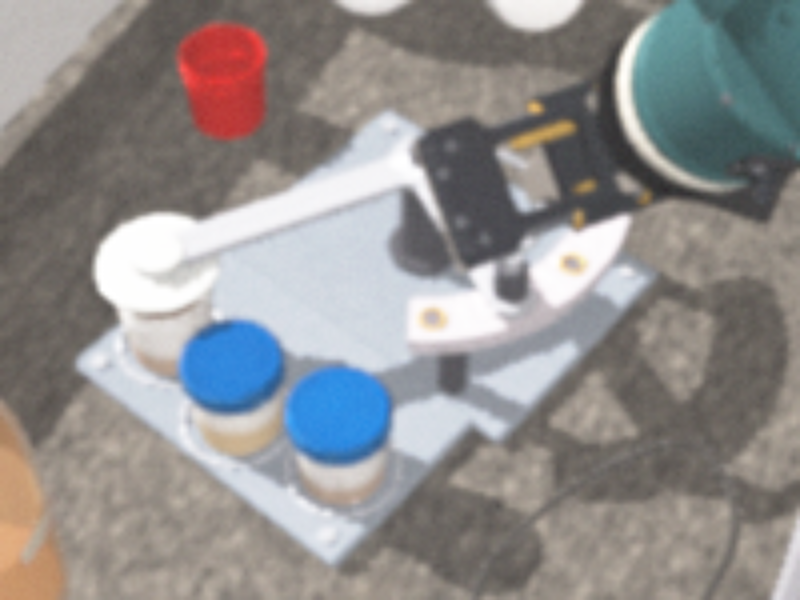

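The ring lies on the home circle (red dots, top at (397,208) in the crop), so the pin is home. The scene crop shows the cover over the open cup at (155,265), all cups standing, and the gripper clear of the ring.

```bash
python3 -c "
from cell import bot; print(bot.job_done())"
```

```text
the job is handed in; nothing more can be done
None
```

The job is handed in, and the hand-in gave no verdict: the cover is over the open cup, the pin is home one hole over (about -0.42 rad), the finger is clear of the ring, and the cups look undisturbed.

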